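# Shut and latch the gate of the glass rack

## Robot

A 6-joint arm with a two-finger parallel gripper is mounted at the origin on the work surface. World frame = base frame: x ahead of the robot, y to its left, z up, the work surface at z = 0. Lengths are in mm, angles in degrees, forces in N, time in s.
With the tool pointing down it reaches from about 300 to 850 mm from the base axis. Payload 4.2 kg.
Tool frame: the origin (TCP) lies on the centre line of the jaws, within the pads' length; the fingertips stand 11 mm ahead of it and the grasp point (between the pads) lies 8 mm behind it; z points along the fingers, y is the direction in which the jaws open and shut (so a half turn about z gives the same grasp; the last joint's range is limited). The gripper opens to 91 mm and grips with 3 to 60 N. Pads are 32 mm wide; open, the fingers measure 118 mm over their backs; the gripper's body (76 mm by 178 mm) begins 60 mm behind the grasp point.
Start: joints at [-68.411, 18.312, 89.639, -0, 72.044, -1.146], TCP at [222.224, -530.338, 224.976] pointing down, gripper open.
Joint ranges: [-177.97, 177.97], [-48.28, 115.42], [12.27, 149.76], [-77.06, 257.06], [2.81, 150.46], [-146.56, 146.56]. Speed limits (degrees/s): [147.25, 147.25, 180, 180, 180, 180].

## Interface

Orientations are given as [roll, pitch, yaw] about the fixed x, y, z axes, in that order (R = Rz(yaw) Ry(pitch) Rx(roll)).
In Python, from workcell import env, grab_frame gives the robot as it stands. The module is installed in compiled form; this text tells all that it offers.
- The arm moves only by the tool arm_command, never from a script. Its argument "series" is one flat list of numbers, 6 for each row, row after row: the shift along the world's x, y, z each as a share of 400 mm, from -1 to 1, then the turn, a rotation vector about the world's x, y, z each as a share of 45 degrees, from -1 to 1. A call has 1 to 20 rows; each row shifts and turns the commanded pose from where the row before left it; what a row does not reach is not made up. A row lasts 1/12 s, in which the tool goes at most 41.7 mm and 7.16 degrees, less where a joint would pass 70% of its speed; a pose out of reach is approached as far as the arm can. A call with a number of a shift or a turn outside -1 to 1 is refused whole. A call with a gripper value outside its range is refused whole. "hand" is the opening, from 0 (shut) to 1 (fully open), set as the call begins (left out, the last holds). The fingers move at their own pace and stop on an object; "newtons" is the grip in N (left out, the last holds). Time passes only in rows, so rows that do not move let the fingers close. It gives the time, the measured TCP pose, the force and the opening at its end, in the units of the state.
- env.state(): the state, without advancing time (a new reading comes with each control period).
- grab_frame(name): name is "side" or "top"; returns a dict with "frame" (384x512x3 uint8, red, green, blue), "intrinsics" (3x3 intrinsics, pixels), "R" (3x3) and "t" (3): a world point X has camera coordinates R X + t. Camera axes: x right, y down, z forward; pixel columns grow to the right and rows downward; lengths in mm; the calibration is good to about 2 mm. A picture is of the moment at which its call begins. There is no depth.
- env.job_done(): hands the job in, once; it reports no verdict.
The state is a dict: "time_s": time; "qpos": joint angles; "qvel": joint speeds; "effort": joint torques, N m; "ee_pos": TCP position; "ee_rot": TCP orientation; "force": force on the tool from outside, world axes, zero at the start; "torque": the same for the moment, N m; "gripper_width": finger opening in mm.
Only numpy, scipy, OpenCV 4.12 (cv2) and the standard library are available. Lean on these libraries where they do the work, as an engineer would, in place of code of your own. Each camera call takes 0.05 s, during which the arm holds its last target.

## Task

The gate of the sheet-glass rack has been left open. Lift the latch bar on it over its catch, swing the gate shut against its spring buffer and lower the bar fully home into the slot of the catch, so that the gate stays latched when you let go. Do it gently: do not slam the gate or force the bar against the catch, and leave the glass and the tools round about where they are.

Things in the scene. Friction and masses are not known exactly. Their poses are not given: they have to be found in the camera images.
- rack: Open-topped plywood glass rack, fixed to the table, 220 deep x 310 wide, side walls 190 high, coloured glass sheets on edge in it. Origin: middle of the front edge of its underside, on the table; x points into the rack, away from its gate, y to the rack's left (the hinge side), z up.
- rack_hinge (a point): Point on the gate's upright hinge axis, at the rack's left front edge, 145 above the table (rack frame: x -12, y +155). Axes as the rack's.
- gate (a joint): Swing of the gate, rad: 0 parallel to the rack's front, at its hard stop; grows as the free end swings out, towards the robot (clockwise from above). The gate is an aluminium frame with bars, 310 wide, 18 thick, 30 to 190 above the table, 0.8 kg, on a light hinge. Latched it rests at 0.025 to 0.10, as the catch is set.
- rack_buffer (a point): Base of the spring buffer on the rack's front: a rubber-tipped pin 41 long, 285 from the hinge axis, 105 above the table. The gate meets it at gate = 0.135; pushing on at the lift grip takes 2 N there, rising evenly to 10 N at gate = 0.015. It pushes the gate back out if that is let go unlatched. Axes as the rack's.
- bar (a joint): Lift of the latch bar, rad: 0 level, at rest; grows as the free end rises; top stop 0.15; from 0.075 it clears the catch's front lug. Steel bar, 8 thick (square to the gate), 24 high, 0.3 kg, on the gate's outer face, mid thickness 17.5 outside the gate's middle plane, mid height 145 above the table when level. It falls by its own weight, but can hang up if it rubs hard on the catch.
- latch_pivot (a point): Pivot of the latch bar, on the gate, 100 from the hinge axis, 145 above the table, at the bar's mid thickness. The free end of the bar is 265 from here, 55 past the gate's edge. Axes: x square to the gate (into the rack when shut), y along the gate to the hinge, z up.
- lift_grip (a point): Middle of the red lift grip on the bar: an upright round sleeve 18 in diameter, its top 24 above this point, its foot 32 below. It stands 150 along the bar from the pivot, 250 from the hinge axis; with the bar level this point is 233 above the table, 43 above the gate's top. Axes as latch_pivot when the bar is level; they turn with the bar.
- bar_tip (a point): Free end of the latch bar, at mid height (145 above the table when level) and mid thickness. Axes as lift_grip.
- keeper: Slotted dark steel plate on the outer face of the rack's right wall; it carries the bright steel catch. Origin: on the table below the rack's right front corner (rack frame: x 0, y -157), axes as the rack's. Catch: an open-topped U, 26 wide, its middle 21 to the right of this origin. Keep the force on keeper and catch below 18 N.
- keeper_plate (a point): Centre of the keeper's dark plate (keeper frame: x 45, y 0, z 132). Bolted to it, the catch has a front lug 8 thick, top 149 above the table (16 above the level bar's underside), a slot 11 wide for the bar, and a back plate up to 201 that stops the lifted bar. Axes as the rack's.
- keeper_front (a point): Front end of the keeper's plate (keeper frame: x 2.5, y 0, z 132). The catch is set by hand in slotted holes and its place is NOT measured: bar against its back plate, the gate reads 0.017 to 0.089, and 0.009 more with the bar on the lug's inner face. Feel for the back plate: there the push rises steeply, beyond the buffer's; keep a light push on as the bar goes down.
- dish: White ceramic tray, 100 x 75 x 22. Origin: centre of the underside. Bystander.
- shard_green: Dark green flat glass piece, about 145 x 85, 5 thick, lying flat. Origin: underside, near its middle. Bystander.
- shard_violet: Violet flat glass piece, about 95 x 75, 5 thick, lying flat. Origin: underside, near its middle. Bystander.
- pen: Red glass-marking pen, 125 long, 12 in diameter, lying along its x. Origin: underside, near its middle. Bystander.
- worklamp: Yellow hand lamp, 150 x 28 x 30, lying along its x. Origin: centre of the underside. Bystander.
- flux_jar: Amber jar with a black lid, 54 in diameter, 65 high. Origin: centre of the underside. Bystander.
- sheet_amber: Loose amber glass sheet, 170 x 6 x 125 high, on edge in a slot of the rack. Origin: centre of its lower edge. Bystander.
- sheet_ruby: Loose ruby glass sheet, 170 x 6 x 115 high, on edge in a slot of the rack. Origin: centre of its lower edge. Bystander.

How it is judged:
By the outcome, as a careful person would: the job done as asked, in the order asked, and still so for the second after the job is handed in, with the robot touching nothing.
It also fails if it takes over 48 s, if anything falls off the work surface, if the arm or the gripper's body presses on something with over 40 N, if the wrist force passes 120 N, or if a joint passes its speed limit or range.

## Working session

There is one attempt and no reset: what is moved stays moved. The work goes in short steps, Python scripts to look and compute and a tool call to move; the robot and the scene stay as the last step left them, time stands still between calls to the robot, and variables do not carry over. Pictures are saved under pics/ and viewed, and the job is handed in when it is done.

Besides the shell and the picture viewer there is one more tool, called after "Emit:" as name(argument=value, ...) on one line, values as JSON. arm_command: Moves the arm, as the interface text tells. Shift numbers are shares of 400 mm and turn numbers shares of 45 degrees, none past 1 either way. Its arguments: {"type":"object","properties":{"series":{"type":"array"},"hand":{"type":"number"},"newtons":{"type":"number"}},"required":["series"]}

```bash
mkdir -p pics; python3 - <<'E'
from workcell import env, grab_frame
import cv2,pickle
print(env.state())
for n in("side","top"):
    f=grab_frame(n); pickle.dump(f,open(f"{n}0.pkl","wb"))
    cv2.imwrite(f"pics/{n}0.png",cv2.cvtColor(f["frame"],cv2.COLOR_RGB2BGR)); print(f["intrinsics"],f["R"],f["t"])
E
```

```text
{'time_s': 0.0, 'qpos': array([-6.84107097e+01,  1.83515723e+01,  8.97049518e+01, -1.00459098e-03,
        7.20440295e+01, -1.14537068e+00]), 'qvel': array([-0.03479653, -0.07085129,  0.02907461,  0.05509499,  0.11669947,
        0.03388637]), 'effort': array([ 1.72105476e-03, -4.12457085e+01, -2.31974190e+01,  7.26512633e-02,
        4.58528416e-02, -1.59684532e-04]), 'ee_pos': array([ 222.04241161, -529.88206122,  224.13080875]), 'ee_rot': array([-1.79899447e+02, -1.05505470e-03,  2.27349706e+01]), 'force': array([-0.03766667, -0.16935509, -0.30132854]), 'torque': array([-0.03805527, -0.06876182, -0.00211   ]), 'gripper_width': 91.46660403812851}
[[402.64533052   0.         256.04142992]
 [  0.         402.64533052 190.84846954]
 [  0.           0.           1.        ]] [[ 9.99981539e-01  4.39576615e-03  4.19504199e-03]
 [ 6.07319609e-03 -7.45031973e-01 -6.67001106e-01]
 [ 1.93459524e-04  6.67014270e-01 -7.45044915e-01]] [-529.48909543   66.6425562  1401.90695989]
[[375.01394438   0.         252.58213582]
 [  0.         375.01394438 195.83142977]
 [  0.           0.           1.        ]] [[ 0.01049866 -0.99963847 -0.02475296]
 [-0.99832245 -0.00906884 -0.05718429]
 [ 0.05693913  0.0253118  -0.99805674]] [  -6.53742839  549.9193067  1311.00469651]
```

View pics/side0.png

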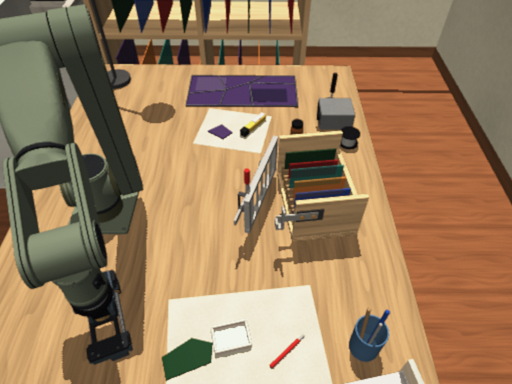

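View pics/top0.png

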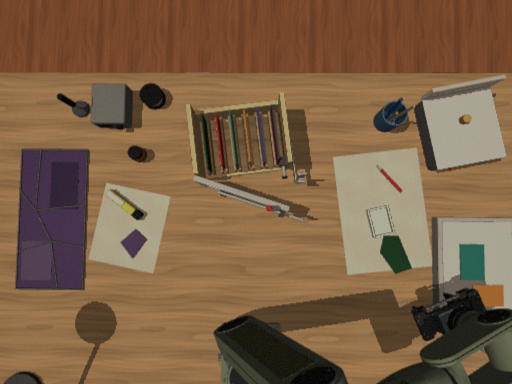

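```bash
python3 - <<'E'
import cv2
t=cv2.imread("pics/top0.png")[85:230,175:325]; cv2.imwrite("pics/t1.png",cv2.resize(t,None,fx=5,fy=4.0 and 5,interpolation=cv2.INTER_CUBIC)[:600*2][:725] if 0 else cv2.resize(t,(620,600),interpolation=cv2.INTER_CUBIC))
s=cv2.imread("pics/side0.png")[125:265,225:375]; cv2.imwrite("pics/s1.png",cv2.resize(s,(600,560),interpolation=cv2.INTER_CUBIC))
E
```

```text
(no output)
```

View pics/t1.png

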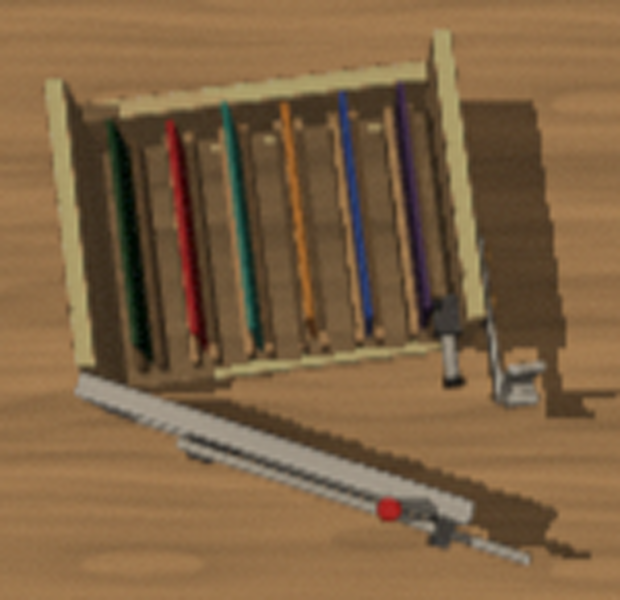

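View pics/s1.png

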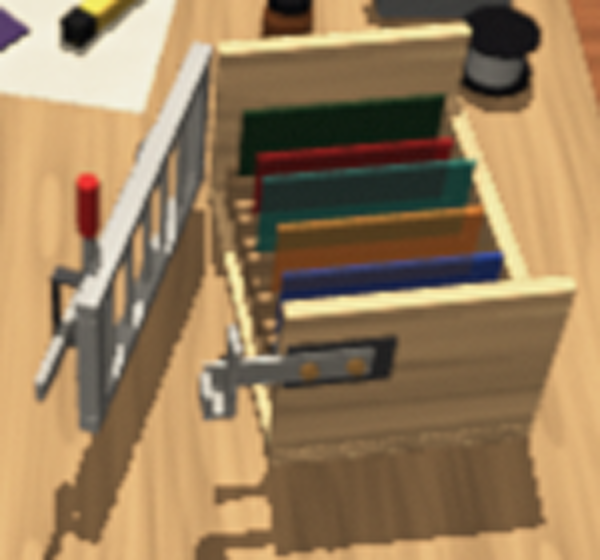

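```bash
cat > h.py <<'E'
import numpy as np,pickle,cv2
def ray(f,uv):
    K,R,t=f["intrinsics"],np.array(f["R"]),np.array(f["t"])
    d=R.T@np.linalg.solve(K,np.array([uv[0],uv[1],1.])); return -R.T@t,d/np.linalg.norm(d)
def plane(f,uv,z):
    o,d=ray(f,uv); return o+d*(z-o[2])/d[2]
def tri(f1,p1,f2,p2):
    A=np.zeros((3,3));b=np.zeros(3);L=[]
    for f,p in((f1,p1),(f2,p2)):
        o,d=ray(f,p);M=np.eye(3)-np.outer(d,d);A+=M;b+=M@o;L.append((M,o))
    X=np.linalg.solve(A,b);return X,[np.linalg.norm(M@(X-o)) for M,o in L]
def red(f,box):
    x0,y0,x1,y1=box;im=f["frame"][y0:y1,x0:x1].astype(int)
    m=((im[...,0]>120)&(im[...,1]<70)&(im[...,2]<70))
    ys,xs=np.nonzero(m);return m.sum(),xs.mean()+x0,ys.mean()+y0,ys.min()+y0,ys.max()+y0,xs.min()+x0,xs.max()+x0
E
python3 - <<'E'
from h import *
T=pickle.load(open("top0.pkl","rb"));S=pickle.load(open("side0.pkl","rb"))
z=lambda x,y:(175+x/(620/150)-.5+.0,85+y/(600/145)-.5)
C={k:plane(T,z(*p),190) for k,p in dict(LF=(77,368),LB=(46,83),RB=(450,31),RF=(486,317)).items()}
for k,v in C.items():print(k,v.round(1))
print("len",np.linalg.norm(C['LF']-C['LB']),np.linalg.norm(C['RF']-C['RB']),np.linalg.norm(C['LF']-C['RF']))
ang=lambda v:np.degrees(np.arctan2(v[1],v[0]))
print(ang(C['LB']-C['LF']),ang(C['RB']-C['RF']),ang(C['LF']-C['RF'])-90,ang(C['LB']-C['RB'])-90)
rt=red(T,(255,200,285,215));rs=red(S,(238,165,255,190));print(rt,rs)
print(tri(T,rt[1:3],S,rs[1:3]))
print("grip top z257",plane(T,rt[1:3],252),plane(S,rs[1:3],233))
print("bar tip",plane(T,z(527,559),145), "gate top free",plane(T,z(470,510),190),"gate top hinge",plane(T,z(80,380),190))
E
```

```text
LF [607.8 179.2 190. ]
LB [824.2 207.  190. ]
RB [864.8 -98.1 190. ]
RF [ 648.2 -126.1  190. ]
len 218.2017527188868 218.41630666831392 308.00009957741065
7.324268742729811 7.375994329831801 7.5513092657088094 7.591375720726305
(np.int64(25), np.float64(268.6), np.float64(207.96), np.int64(206), np.int64(210), np.int64(266), np.int64(271)) (np.int64(27), np.float64(247.0), np.float64(173.48148148148147), np.int64(169), np.int64(183), np.int64(244), np.int64(249))
(array([502.02398394, -54.12266226, 241.62008997]), [np.float64(0.06961289215169801), np.float64(0.06961289215180322)])
grip top z257 [501.69417488 -53.94325777 252.        ] [501.82239042 -45.70539263 233.        ]
bar tip [ 468.55757082 -161.93014562  145.        ] gate top free [ 504.48368207 -114.97229735  190.        ] gate top hinge [598.76457604 176.75676091 190.        ]
```

Emit:
arm_command(series=[0, 0, 0.0958, 0, 0, 0, 0, 0, 0.0958, 0, 0, 0, 0, 0, 0.0959, 0, 0, 0, 0.0233, 0.0397, 0, 0, 0, 0.0365, 0.0233, 0.0397, 0, 0, 0, 0.0365, 0.0467, 0.0793, 0, 0, 0, 0.073, 0.0467, 0.0793, 0, 0, 0, 0.073, 0.0467, 0.0793, 0, 0, 0, 0.073, 0.0467, 0.0793, 0, 0, 0, 0.073, 0.0467, 0.0793, 0, 0, 0, 0.073, 0.0467, 0.0793, 0, 0, 0, 0.073, 0.0467, 0.0793, 0, 0, 0, 0.073, 0.0467, 0.0793, 0, 0, 0, 0.073, 0.0467, 0.0793, 0, 0, 0, 0.073, 0.0467, 0.0793, 0, 0, 0, 0.073, 0.0467, 0.0793, 0, 0, 0, 0.073, 0.0467, 0.0793, 0, 0, 0, 0.073, 0.0467, 0.0793, 0, 0, 0, 0.073, 0.0233, 0.0397, 0, 0, 0, 0.0365, 0.0233, 0.0397, 0, 0, 0, 0.0365], hand=1, newtons=15)

```text
time_s: 1.77
ee_pos: [502.8, -52.6, 339.4]
ee_rot: [-179.9, 0.0, 72.2]
force: [1.2, -0.7, -0.2]
gripper_width: 91.5
```

Emit:
arm_command(series=[0, 0, 0, 0, 0, 0, 0, 0, 0, 0, 0, 0], hand=0.6)

```text
time_s: 1.93
ee_pos: [502.3, -54.0, 339.4]
ee_rot: [-179.9, 0.0, 72.1]
force: [-0.0, -0.6, 0.7]
gripper_width: 81.0
```

```bash
python3 - <<'E'
from workcell import env, grab_frame
import cv2,pickle
s=env.state();print(s["time_s"],s["ee_pos"],s["ee_rot"],s["force"],s["gripper_width"],s["qpos"])
for n,b in(("side",(190,110,390,260)),("top",(175,85,325,230))):
    f=grab_frame(n); pickle.dump(f,open(f"{n}1.pkl","wb"));im=cv2.cvtColor(f["frame"],cv2.COLOR_RGB2BGR)[b[1]:b[3],b[0]:b[2]]
    cv2.imwrite(f"pics/{n}2.png",cv2.resize(im,None,fx=4,fy=4,interpolation=cv2.INTER_CUBIC))
E
```

```text
1.9333 [502.26146582 -54.03864724 339.36152521] [-1.79927340e+02  4.82295977e-02  7.20848596e+01] [-0.03827336 -0.61374213  0.73460909] 81.03625954280297 [-7.42334276e+00  8.96132077e+00  8.59562038e+01 -3.43144084e-02
  8.51627040e+01  1.04947458e+01]
```

View pics/side2.png

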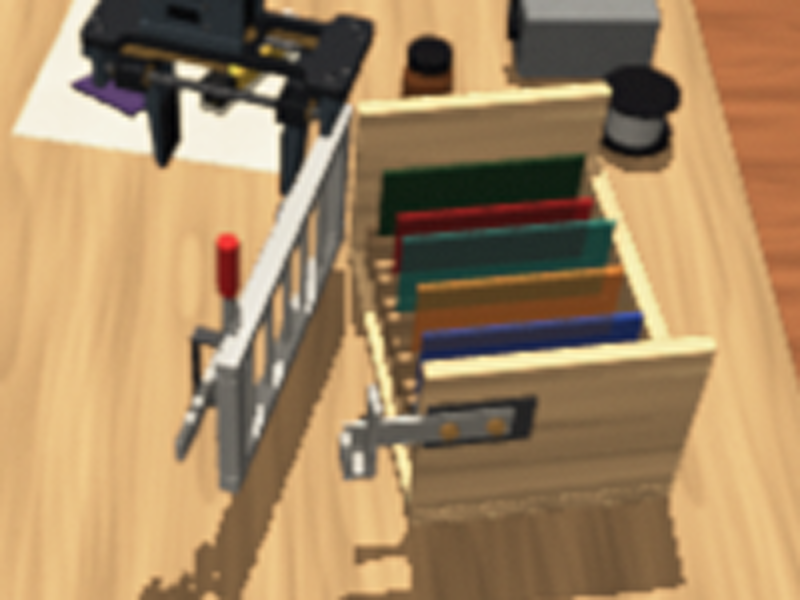

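View pics/top2.png

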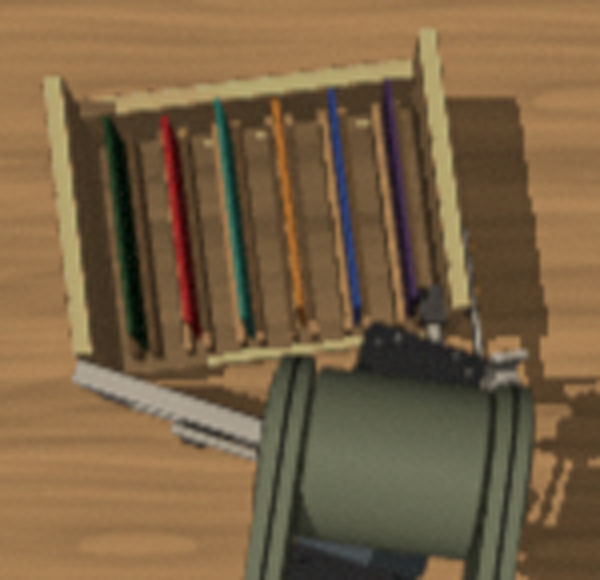

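Emit:
arm_command(series=[0, 0, -0.04, 0, 0, 0, 0, 0, -0.05, 0, 0, 0, 0, 0, -0.05, 0, 0, 0, 0, 0, -0.05, 0, 0, 0, 0, 0, -0.04, 0, 0, 0, 0, 0, -0.03, 0, 0, 0, 0, 0, -0.0225, 0, 0, 0, 0, 0, 0, 0, 0, 0, 0, 0, 0, 0, 0, 0], hand=0.6)

```text
time_s: 2.78
ee_pos: [502.2, -55.1, 227.1]
ee_rot: [180.0, 0.0, 71.9]
force: [1.0, 0.7, 0.1]
gripper_width: 54.7
```

```bash
cat > look.py <<'E'
import sys
from workcell import env, grab_frame
import cv2,pickle,numpy as np
np.set_printoptions(precision=2,suppress=True)
k=sys.argv[1]
s=env.state();print(s["time_s"],s["ee_pos"],s["ee_rot"],s["force"],s["torque"],s["gripper_width"])
out=[]
for n,b in(("side",(200,110,350,260)),):
    f=grab_frame(n); pickle.dump(f,open(f"{n}{k}.pkl","wb"));im=cv2.cvtColor(f["frame"],cv2.COLOR_RGB2BGR)[b[1]:b[3],b[0]:b[2]]
    cv2.imwrite(f"pics/look{k}.png",cv2.resize(im,None,fx=4,fy=4,interpolation=cv2.INTER_CUBIC))
E
python3 look.py 3
```

```text
2.7833 [502.15 -55.13 227.15] [180.     0.01  71.94] [0.98 0.7  0.08] [-0.01 -0.05 -0.03] 54.74659004220248
```

View pics/look3.png

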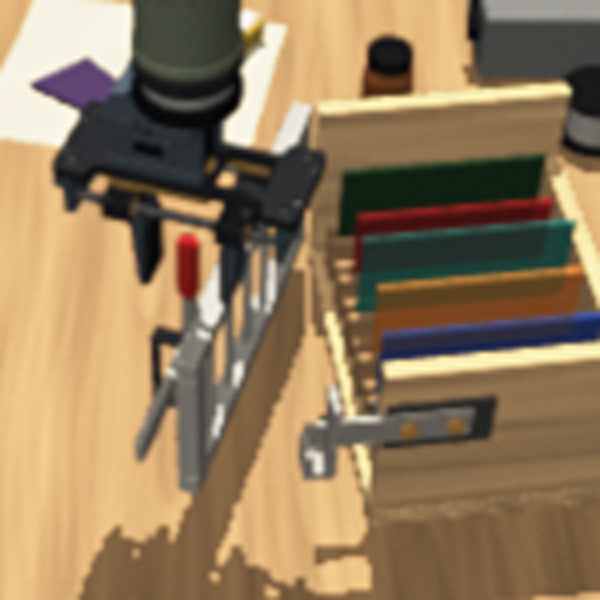

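Emit:
arm_command(series=[0, 0, 0, 0, 0, 0, 0, 0, 0, 0, 0, 0, 0, 0, 0, 0, 0, 0, 0, 0, 0, 0, 0, 0, 0, 0, 0, 0, 0, 0, 0, 0, 0, 0, 0, 0, 0, 0, 0, 0, 0, 0, 0, 0, 0, 0, 0, 0], hand=0, newtons=20)

```text
time_s: 3.5
ee_pos: [502.4, -54.5, 227.0]
ee_rot: [180.0, 0.0, 72.0]
force: [-0.7, 0.2, 1.0]
gripper_width: 17.6
```

Emit:
arm_command(series=[0.0013, 0.0041, 0.007, -0.0232, 0.0075, 0, 0.0013, 0.0041, 0.007, -0.0232, 0.0075, 0, 0.0013, 0.0041, 0.007, -0.0232, 0.0075, 0, 0.0013, 0.0041, 0.007, -0.0232, 0.0075, 0, 0.0013, 0.0041, 0.007, -0.0232, 0.0075, 0, 0.0013, 0.0042, 0.007, -0.0232, 0.0075, 0, 0, 0, 0, 0, 0, 0, 0, 0, 0, 0, 0, 0])

```text
time_s: 4.17
ee_pos: [505.6, -44.4, 243.8]
ee_rot: [180.0, 6.6, 72.1]
force: [-0.4, -1.7, -1.6]
gripper_width: 17.7
```

```bash
python3 look.py 4
```

```text
4.1667 [505.59 -44.35 243.82] [179.98   6.63  72.07] [-0.36 -1.71 -1.64] [-0.22 -0.02  0.01] 17.72240273670978
```

View pics/look4.png

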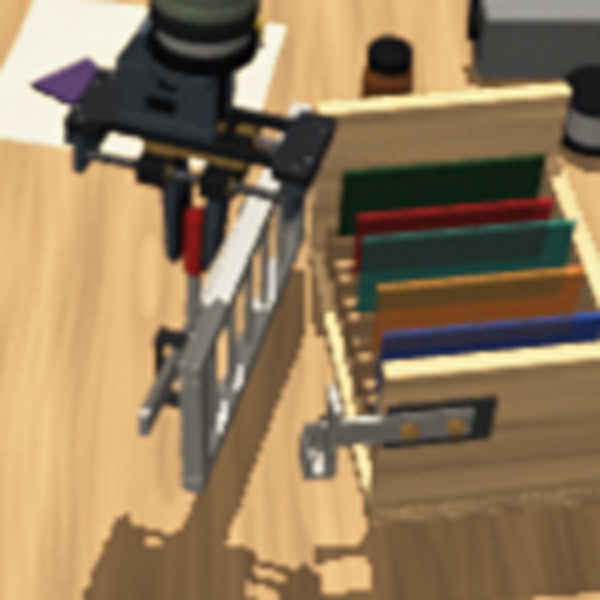

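```bash
cat > swing.py <<'E'
import sys,numpy as np
# swing.py x y dtheta_deg(closing, +) rows
x,y,d,n=map(float,sys.argv[1:]);n=int(n);H=np.array([596,178.6])
w=np.ones(n)
if n>8:w[0]=w[-1]=.35;w[1]=w[-2]=.7
w=w/w.sum()*d
p=np.array([x,y]);o=[]
for a in w:
    c,s=np.cos(np.radians(a)),np.sin(np.radians(a));q=H+np.array([[c,-s],[s,c]])@(p-H)
    o+= [round((q-p)[0]/400,4),round((q-p)[1]/400,4),0,0,0,round(a/45,4)];p=q
print(o,p)
E
cat > th.py <<'E'
import numpy as np
from workcell import env
def theta(s,psi=7.46,H=(596,178.6),out=17.5,al=239.6):
    x,y=s["ee_pos"][:2]-np.array(H);r=np.hypot(x,y)
    t=np.degrees(np.arctan2(-x,-y))+psi-np.degrees(np.arcsin(out/r))
    return np.radians(t),r
if __name__=="__main__":
    s=env.state();t,r=theta(s);ps=np.radians(7.46)-t
    n=np.array([np.cos(ps),np.sin(ps)]);u=np.array([n[1],-n[0]])
    print("t",s["time_s"],"theta",round(t,4),"r",round(r,2),"ee",s["ee_pos"].round(2),"rot",s["ee_rot"].round(2),"F",s["force"].round(2),"Fn(resist)",-round(s["force"][:2]@n,2),"Fu",round(s["force"][:2]@u,2),"yawrad",round(np.radians(97.46-s["ee_rot"][2]),4))
E
python3 th.py; python3 swing.py 505.6 -44.4 16.2 16
```

```text
t 4.2167 theta 0.4429 r 240.66 ee [505.51 -44.4  243.71] rot [179.99   6.59  72.04] F [ 0.02 -1.27 -1.9 ] Fn(resist) -0.41 Fu 1.2 yawrad 0.4436
[np.float64(0.0039), np.float64(-0.0016), 0, 0, 0, np.float64(0.0089), np.float64(0.0079), np.float64(-0.0031), 0, 0, 0, np.float64(0.0179), np.float64(0.0113), np.float64(-0.0042), 0, 0, 0, np.float64(0.0255), np.float64(0.0114), np.float64(-0.004), 0, 0, 0, np.float64(0.0255), np.float64(0.0115), np.float64(-0.0037), 0, 0, 0, np.float64(0.0255), np.float64(0.0115), np.float64(-0.0035), 0, 0, 0, np.float64(0.0255), np.float64(0.0116), np.float64(-0.0033), 0, 0, 0, np.float64(0.0255), np.float64(0.0117), np.float64(-0.003), 0, 0, 0, np.float64(0.0255), np.float64(0.0117), np.float64(-0.0028), 0, 0, 0, np.float64(0.0255), np.float64(0.0118), np.float64(-0.0026), 0, 0, 0, np.float64(0.0255), np.float64(0.0118), np.float64(-0.0023), 0, 0, 0, np.float64(0.0255), np.float64(0.0119), np.float64(-0.0021), 0, 0, 0, np.float64(0.0255), np.float64(0.0119), np.float64(-0.0018), 0, 0, 0, np.float64(0.0255), np.float64(0.012), np.float64(-0.0016), 0, 0, 0, np.float64(0.0255), np.float64(0.0084), np.float64(-0.001), 0, 0, 0, np.float64(0.0179), np.float64(0.0042), np.float64(-0.0004), 0, 0, 0, np.float64(0.0089)] [571.40446746 -60.76628789]
```

Emit:
arm_command(series=[0.0039, -0.0016, 0, 0, 0, 0.0089, 0.0079, -0.0031, 0, 0, 0, 0.0179, 0.0113, -0.0042, 0, 0, 0, 0.0255, 0.0114, -0.004, 0, 0, 0, 0.0255, 0.0115, -0.0037, 0, 0, 0, 0.0255, 0.0115, -0.0035, 0, 0, 0, 0.0255, 0.0116, -0.0033, 0, 0, 0, 0.0255, 0.0117, -0.003, 0, 0, 0, 0.0255, 0.0117, -0.0028, 0, 0, 0, 0.0255, 0.0118, -0.0026, 0, 0, 0, 0.0255, 0.0118, -0.0023, 0, 0, 0, 0.0255, 0.0119, -0.0021, 0, 0, 0, 0.0255, 0.0119, -0.0018, 0, 0, 0, 0.0255, 0.012, -0.0016, 0, 0, 0, 0.0255, 0.0084, -0.001, 0, 0, 0, 0.0179, 0.0042, -0.0004, 0, 0, 0, 0.0089, 0, 0, 0, 0, 0, 0, 0, 0, 0, 0, 0, 0])

```text
time_s: 5.72
ee_pos: [571.5, -60.5, 243.4]
ee_rot: [-180.0, 6.5, 88.2]
force: [0.8, 4.8, -7.6]
gripper_width: 17.7
```

```bash
python3 th.py;python3 look.py 5; python3 swing.py 571.4 -60.8 1.2 4
```

```text
t 5.7167 theta 0.1596 r 240.32 ee [571.47 -60.47 243.39] rot [-179.98    6.52   88.24] F [ 0.8   4.84 -7.65] Fn(resist) -0.66 Fu -4.86 yawrad 0.1609
5.7167 [571.47 -60.47 243.39] [-179.98    6.52   88.24] [ 0.8   4.84 -7.65] [ 1.09 -0.31  0.06] 17.670083400073956
[np.float64(0.0031), np.float64(-0.0003), 0, 0, 0, np.float64(0.0067), np.float64(0.0031), np.float64(-0.0003), 0, 0, 0, np.float64(0.0067), np.float64(0.0031), np.float64(-0.0003), 0, 0, 0, np.float64(0.0067), np.float64(0.0031), np.float64(-0.0003), 0, 0, 0, np.float64(0.0067)] [576.41901051 -61.26267915]
```

View pics/look5.png

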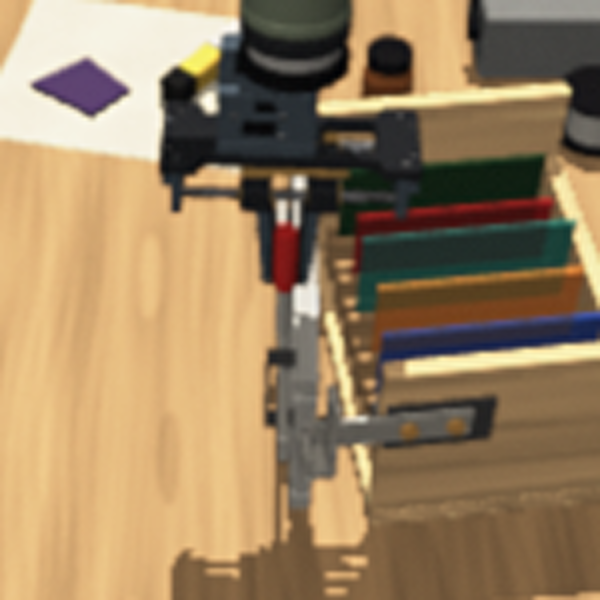

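Emit:
arm_command(series=[0.0031, 0.0001, -0.0003, 0, 0, 0.0067, 0.0031, 0.0001, -0.0003, 0, 0, 0.0067, 0.0031, 0, 0, 0, 0, 0.0067, 0, 0, 0, 0, 0, 0, 0, 0, 0, 0, 0, 0])

```text
time_s: 6.18
ee_pos: [574.6, -60.8, 243.3]
ee_rot: [-179.9, 6.6, 89.1]
force: [-1.3, 5.2, -6.0]
gripper_width: 17.6
```

```bash
python3 th.py; python3 swing.py 575.1 -60.8 1.5 6
```

```text
t 6.1833 theta 0.1464 r 240.34 ee [574.61 -60.79 243.32] rot [-179.95    6.57   89.1 ] F [-1.3   5.15 -5.99] Fn(resist) 1.38 Fu -5.13 yawrad 0.1459
[np.float64(0.0026), np.float64(-0.0002), 0, 0, 0, np.float64(0.0056), np.float64(0.0026), np.float64(-0.0002), 0, 0, 0, np.float64(0.0056), np.float64(0.0026), np.float64(-0.0002), 0, 0, 0, np.float64(0.0056), np.float64(0.0026), np.float64(-0.0002), 0, 0, 0, np.float64(0.0056), np.float64(0.0026), np.float64(-0.0002), 0, 0, 0, np.float64(0.0056), np.float64(0.0026), np.float64(-0.0002), 0, 0, 0, np.float64(0.0056)] [581.37392333 -61.26506182]
```

Emit:
arm_command(series=[0, 0.001, -0.0005, 0, 0, 0, 0, 0.001, -0.0005, 0, 0, 0, 0, 0, 0, 0, 0, 0, 0, 0, 0, 0, 0, 0])

```text
time_s: 6.52
ee_pos: [574.7, -60.6, 243.4]
ee_rot: [-180.0, 6.6, 89.1]
force: [-3.3, 2.1, -4.5]
gripper_width: 17.8
```

```bash
python3 th.py
```

```text
t 6.5167 theta 0.1461 r 240.18 ee [574.7  -60.63 243.4 ] rot [-179.99    6.64   89.09] F [-3.33  2.09 -4.52] Fn(resist) 3.36 Fu -2.04 yawrad 0.1461
```

Emit:
arm_command(series=[0.0026, 0, 0, 0, 0, 0.0056, 0.0026, 0, 0, 0, 0, 0.0056, 0.0026, 0, 0, 0, 0, 0.0056, 0.0026, 0, 0, 0, 0, 0.0056, 0, 0, 0, 0, 0, 0, 0, 0, 0, 0, 0, 0])

```text
time_s: 7.02
ee_pos: [579.2, -60.8, 243.4]
ee_rot: [180.0, 6.7, 90.1]
force: [-4.5, -1.7, -1.4]
gripper_width: 17.4
```

```bash
python3 th.py
```

```text
t 7.0167 theta 0.1274 r 239.99 ee [579.18 -60.8  243.44] rot [179.98   6.66  90.1 ] F [-4.54 -1.73 -1.36] Fn(resist) 4.54 Fu 1.72 yawrad 0.1285
```

Emit:
arm_command(series=[0.0026, 0, 0, 0, 0, 0.0056, 0.0026, 0, 0, 0, 0, 0.0056, 0.0026, 0, 0, 0, 0, 0.0056, 0, 0, 0, 0, 0, 0, 0, 0, 0, 0, 0, 0])

```text
time_s: 7.43
ee_pos: [582.1, -60.9, 243.5]
ee_rot: [-180.0, 6.7, 90.9]
force: [-4.3, -2.3, -1.0]
gripper_width: 17.7
```

```bash
python3 th.py
```

```text
t 7.4333 theta 0.115 r 239.92 ee [582.14 -60.92 243.47] rot [-180.      6.68   90.86] F [-4.27 -2.33 -0.95] Fn(resist) 4.31 Fu 2.26 yawrad 0.1151
```

Emit:
arm_command(series=[0.0026, -0.0001, 0, 0, 0, 0.0056, 0.0026, -0.0001, 0, 0, 0, 0.0056, 0.0026, -0.0001, 0, 0, 0, 0.0056, 0.0026, 0, 0, 0, 0, 0.0056, 0, 0, 0, 0, 0, 0, 0, 0, 0, 0, 0, 0])

```text
time_s: 7.93
ee_pos: [585.9, -61.1, 243.4]
ee_rot: [-179.9, 6.7, 91.9]
force: [-5.1, -1.8, 0.3]
gripper_width: 18.1
```

```bash
python3 th.py
```

```text
t 7.9333 theta 0.0992 r 239.92 ee [585.93 -61.11 243.41] rot [-179.95    6.68   91.87] F [-5.15 -1.83  0.29] Fn(resist) 5.2 Fu 1.67 yawrad 0.0976
```

Emit:
arm_command(series=[0.002, 0, 0, 0, 0, 0.0042, 0.002, 0, 0, 0, 0, 0.0042, 0, 0, 0, 0, 0, 0])

```text
time_s: 8.18
ee_pos: [587.4, -61.2, 243.4]
ee_rot: [-179.9, 6.7, 92.3]
force: [-6.1, -2.5, 0.9]
gripper_width: 17.7
```

```bash
python3 th.py
```

```text
t 8.1833 theta 0.0931 r 239.91 ee [587.38 -61.16 243.43] rot [-179.92    6.68   92.25] F [-6.06 -2.46  0.93] Fn(resist) 6.15 Fu 2.23 yawrad 0.0909
```

Emit:
arm_command(series=[0.002, 0, 0, 0, 0, 0.0042, 0.002, 0, 0, 0, 0, 0.0042, 0, 0, 0, 0, 0, 0])

```text
time_s: 8.43
ee_pos: [588.8, -61.2, 243.4]
ee_rot: [-179.9, 6.7, 92.6]
force: [-7.0, -2.9, -0.0]
gripper_width: 17.6
```

```bash
python3 th.py
```

```text
t 8.4333 theta 0.087 r 239.91 ee [588.84 -61.21 243.42] rot [-179.91    6.69   92.63] F [-6.95 -2.91 -0.02] Fn(resist) 7.07 Fu 2.61 yawrad 0.0843
```

Emit:
arm_command(series=[0.002, -0.0004, 0, 0, 0, 0.0042, 0.002, -0.0004, 0, 0, 0, 0.0042, 0, 0, 0, 0, 0, 0])

```text
time_s: 8.68
ee_pos: [590.2, -61.3, 243.3]
ee_rot: [-179.9, 6.7, 93.0]
force: [-7.2, -2.2, 0.4]
gripper_width: 17.9
```

```bash
python3 th.py
```

```text
t 8.6833 theta 0.0812 r 239.96 ee [590.24 -61.29 243.26] rot [-179.87    6.66   93.01] F [-7.19 -2.17  0.38] Fn(resist) 7.29 Fu 1.81 yawrad 0.0777
```

Emit:
arm_command(series=[0.002, -0.0002, 0, 0, 0, 0.0042, 0.002, -0.0002, 0, 0, 0, 0.0042, 0, 0, 0, 0, 0, 0])

```text
time_s: 8.93
ee_pos: [591.7, -61.4, 243.2]
ee_rot: [-179.9, 6.6, 93.4]
force: [-7.4, -2.1, 0.0]
gripper_width: 17.3
```

```bash
python3 th.py
```

```text
t 8.9333 theta 0.0752 r 240.05 ee [591.69 -61.41 243.17] rot [-179.85    6.65   93.38] F [-7.43 -2.09  0.05] Fn(resist) 7.53 Fu 1.68 yawrad 0.0712
```

Emit:
arm_command(series=[0.002, -0.0002, 0, 0, 0, 0.003, 0.002, -0.0002, 0, 0, 0, 0.003, 0, 0, 0, 0, 0, 0])

```text
time_s: 9.18
ee_pos: [591.9, -61.4, 243.1]
ee_rot: [-179.7, 6.6, 93.6]
force: [-11.3, -2.6, 0.3]
gripper_width: 17.8
```

```bash
python3 th.py
```

```text
t 9.1833 theta 0.0743 r 240.06 ee [591.9  -61.43 243.12] rot [-179.67    6.62   93.64] F [-11.28  -2.57   0.25] Fn(resist) 11.4 Fu 1.94 yawrad 0.0666
```

Emit:
arm_command(series=[0.002, -0.0001, 0, 0, 0, 0.003, 0.002, -0.0001, 0, 0, 0, 0.003, 0, 0, 0, 0, 0, 0])

```text
time_s: 9.43
ee_pos: [592.0, -61.4, 243.1]
ee_rot: [-179.5, 6.6, 93.9]
force: [-15.1, -1.7, 2.2]
gripper_width: 17.5
```

```bash
python3 th.py
```

```text
t 9.4333 theta 0.074 r 240.07 ee [591.97 -61.43 243.08] rot [-179.47    6.6    93.92] F [-15.08  -1.69   2.16] Fn(resist) 15.15 Fu 0.84 yawrad 0.0619
```

Emit:
arm_command(series=[0.002, -0.0001, 0, 0, 0, 0.004, 0.002, -0.0001, 0, 0, 0, 0.004, 0, 0, 0, 0, 0, 0])

```text
time_s: 9.68
ee_pos: [592.0, -61.4, 243.0]
ee_rot: [-179.3, 6.6, 94.3]
force: [-20.4, -1.4, 4.5]
gripper_width: 17.5
```

```bash
python3 th.py; python3 look.py 6
```

```text
t 9.6833 theta 0.0739 r 240.05 ee [592.01 -61.41 242.99] rot [-179.26    6.57   94.28] F [-20.4   -1.41   4.52] Fn(resist) 20.45 Fu 0.26 yawrad 0.0555
9.6833 [592.01 -61.41 242.99] [-179.26    6.57   94.28] [-20.4   -1.41   4.52] [-0.12  2.55 -0.42] 17.50418144652124
```

View pics/look6.png

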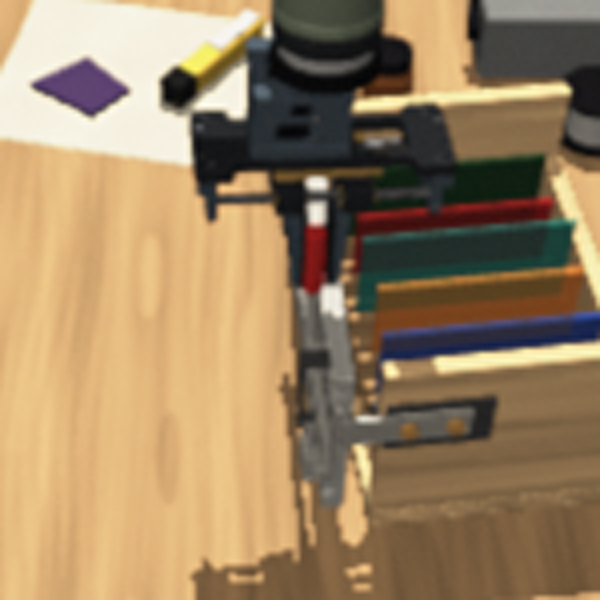

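Emit:
arm_command(series=[-0.0032, 0, 0, 0, 0, -0.008, -0.0032, 0, 0, 0, 0, -0.008, -0.0032, 0, 0, 0, 0, -0.006, 0, 0, 0, 0, 0, 0, 0, 0, 0, 0, 0, 0])

```text
time_s: 10.15
ee_pos: [591.8, -61.4, 243.0]
ee_rot: [-179.8, 6.6, 93.3]
force: [-9.2, -2.1, -0.5]
gripper_width: 17.5
```

```bash
python3 th.py
```

```text
t 10.15 theta 0.0745 r 240.08 ee [591.85 -61.44 242.97] rot [-179.75    6.61   93.31] F [-9.16 -2.1  -0.49] Fn(resist) 9.26 Fu 1.58 yawrad 0.0724
```

Emit:
arm_command(series=[0.0015, 0, 0, 0, 0, 0, 0.0001, -0.0026, -0.0041, 0.0147, 0.0008, 0, 0.0001, -0.0026, -0.0041, 0.0147, 0.0008, 0, 0.0001, -0.0026, -0.0041, 0.0147, 0.0008, 0, 0.0002, -0.0026, -0.0041, 0.0147, 0.0008, 0, 0.0002, -0.0026, -0.0041, 0.0147, 0.0008, 0, 0, 0, 0, 0, 0, 0, 0, 0, 0, 0, 0, 0])

```text
time_s: 10.82
ee_pos: [592.3, -67.1, 234.4]
ee_rot: [-179.7, 3.3, 93.3]
force: [-9.5, -2.4, -0.3]
gripper_width: 17.7
```

```bash
python3 th.py
```

```text
t 10.8167 theta 0.0742 r 245.77 ee [592.26 -67.14 234.43] rot [-179.68    3.32   93.29] F [-9.49 -2.4  -0.28] Fn(resist) 9.61 Fu 1.87 yawrad 0.0727
```

Emit:
arm_command(series=[0.0001, -0.0025, -0.0037, 0.0147, 0.0008, 0, 0.0001, -0.0025, -0.0037, 0.0147, 0.0008, 0, 0.0001, -0.0025, -0.0037, 0.0147, 0.0008, 0, 0.0002, -0.0025, -0.0037, 0.0147, 0.0008, 0, 0, 0, 0, 0, 0, 0, 0, 0, 0, 0, 0, 0])

```text
time_s: 11.32
ee_pos: [592.5, -70.8, 228.1]
ee_rot: [-179.7, 0.6, 93.3]
force: [-9.3, -1.3, -3.0]
gripper_width: 17.6
```

```bash
python3 th.py
```

```text
t 11.3167 theta 0.0741 r 249.44 ee [592.48 -70.81 228.12] rot [-179.68    0.64   93.3 ] F [-9.25 -1.26 -3.03] Fn(resist) 9.31 Fu 0.74 yawrad 0.0727
```

Emit:
arm_command(series=[0, -0.001, -0.0015, 0.007, 0.0004, 0, 0, -0.0007, -0.0014, 0.007, 0.0004, 0, 0, 0, 0, 0, 0, 0, 0, 0, 0, 0, 0, 0])

```text
time_s: 11.65
ee_pos: [592.5, -71.4, 227.1]
ee_rot: [-179.7, 0.0, 93.3]
force: [-10.7, -1.8, -2.9]
gripper_width: 17.5
```

```bash
python3 th.py; python3 look.py 7
```

```text
t 11.65 theta 0.074 r 249.99 ee [592.54 -71.36 227.08] rot [-1.7969e+02  2.0000e-02  9.3310e+01] F [-10.7   -1.76  -2.88] Fn(resist) 10.79 Fu 1.15 yawrad 0.0724
11.65 [592.54 -71.36 227.08] [-179.69    0.02   93.31] [-10.7   -1.76  -2.88] [-0.19  1.19  0.08] 17.45472342087006
```

View pics/look7.png

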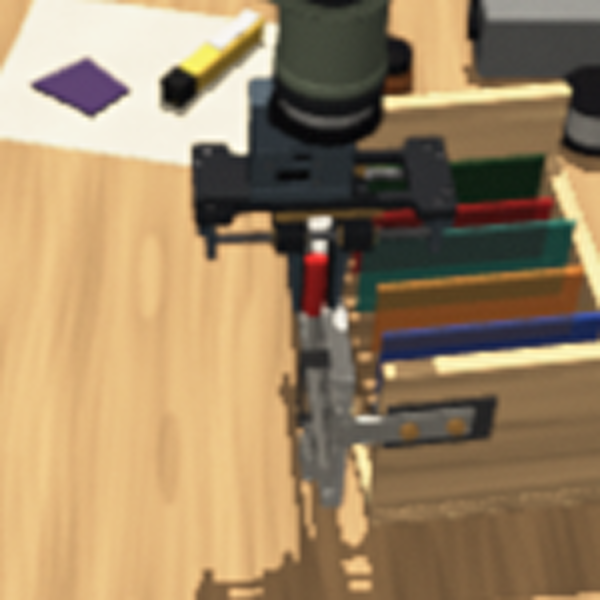

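```bash
python3 - <<'E'
from h import *
import cv2
H=np.array([596,178.6])
th=.0743;a=np.radians(7.46)-th
n=np.array([np.cos(a),np.sin(a)]);u=np.array([n[1],-n[0]])
for k in("6","7"):
    f=pickle.load(open(f"side{k}.pkl","rb"))
    def pr(al,out,z):
        p=H+u*al-n*out;c=f["R"]@np.array([*p,z])+f["t"];q=f["intrinsics"]@c;return (q[:2]/q[2]-[200,110])*4
    print("tip level",pr(365,17.5,145),"tip lift",pr(365,17.5,175),"gate low corner",pr(310,0,30),"catch",pr(333,17.5,149))
    im=cv2.cvtColor(f["frame"],cv2.COLOR_RGB2BGR)[200:245,255:315];cv2.imwrite(f"pics/z{k}.png",cv2.resize(im,None,fx=10,fy=10,interpolation=cv2.INTER_CUBIC))
a=cv2.imread("pics/z6.png");b=cv2.imread("pics/z7.png");cv2.imwrite("pics/z67.png",cv2.resize(np.hstack([a,b]),(800,300)))
E
```

```text
tip level [319.48456037 478.67237072] tip lift [321.51866997 453.60159138] gate low corner [328.0653394  507.70512161] catch [315.80223867 440.3646438 ]
tip level [319.48456037 478.67237072] tip lift [321.51866997 453.60159138] gate low corner [328.0653394  507.70512161] catch [315.80223867 440.3646438 ]
```

View pics/z67.png

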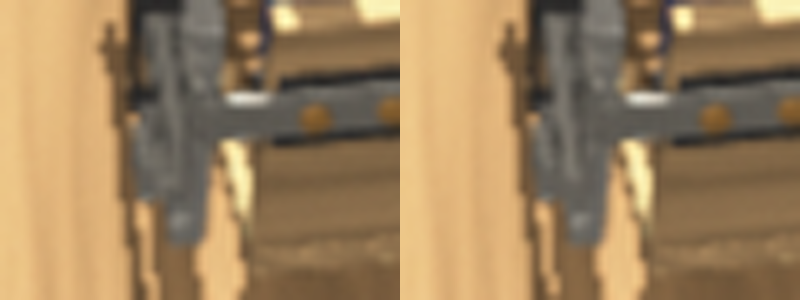

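Emit:
arm_command(series=[-0.002, 0, 0, 0, 0, 0, -0.002, 0, 0, 0, 0, 0, -0.002, 0, 0, 0, 0, 0, -0.002, 0, 0, 0, 0, 0, 0, 0, 0, 0, 0, 0, 0, 0, 0, 0, 0, 0])

```text
time_s: 12.2
ee_pos: [591.4, -71.2, 227.3]
ee_rot: [-180.0, 0.0, 93.3]
force: [-3.2, -0.7, -5.9]
gripper_width: 17.5
```

```bash
python3 th.py
```

```text
t 12.2 theta 0.0785 r 249.85 ee [591.4  -71.21 227.33] rot [-1.7996e+02  3.0000e-02  9.3300e+01] F [-3.21 -0.71 -5.93] Fn(resist) 3.24 Fu 0.55 yawrad 0.0726
```

Emit:
arm_command(series=[-0.002, 0, 0, 0, 0, 0, -0.002, 0, 0, 0, 0, 0, -0.002, 0, 0, 0, 0, 0, 0, 0, 0, 0, 0, 0, 0, 0, 0, 0, 0, 0])

```text
time_s: 12.62
ee_pos: [591.3, -71.1, 227.5]
ee_rot: [179.7, 0.0, 93.3]
force: [5.1, -1.7, -10.8]
gripper_width: 17.8
```

```bash
python3 th.py
```

```text
t 12.6167 theta 0.079 r 249.79 ee [591.28 -71.15 227.46] rot [1.7973e+02 4.0000e-02 9.3300e+01] F [  5.11  -1.7  -10.75] Fn(resist) -5.02 Fu 1.96 yawrad 0.0726
```

Emit:
arm_command(series=[0.0025, 0, -0.001, 0, 0, 0, 0.0025, 0, -0.0005, 0, 0, 0, 0, 0, 0, 0, 0, 0, 0, 0, 0, 0, 0, 0])

```text
time_s: 12.95
ee_pos: [591.4, -71.1, 227.4]
ee_rot: [179.9, 0.0, 93.3]
force: [-0.0, -2.3, -5.1]
gripper_width: 17.7
```

```bash
python3 th.py
```

```text
t 12.95 theta 0.0787 r 249.78 ee [591.36 -71.13 227.42] rot [1.7995e+02 2.0000e-02 9.3290e+01] F [-0.04 -2.32 -5.07] Fn(resist) 0.16 Fu 2.32 yawrad 0.0728
```

Emit:
arm_command(series=[0, 0, -0.002, 0, 0, 0, 0, 0, -0.002, 0, 0, 0, 0, 0, 0, 0, 0, 0, 0, 0, 0, 0, 0, 0])

```text
time_s: 13.28
ee_pos: [591.4, -71.4, 227.0]
ee_rot: [179.9, 0.1, 93.3]
force: [-2.5, -3.7, 4.0]
gripper_width: 17.6
```

```bash
python3 th.py
```

```text
t 13.2833 theta 0.0785 r 250.0 ee [591.41 -71.35 227.  ] rot [1.7987e+02 5.0000e-02 9.3290e+01] F [-2.53 -3.72  4.  ] Fn(resist) 2.72 Fu 3.58 yawrad 0.0728
```

Emit:
arm_command(series=[0, 0, 0, 0, 0, 0, 0, 0, 0, 0, 0, 0, 0, 0, 0, 0, 0, 0, 0, 0, 0, 0, 0, 0, 0, 0, 0, 0, 0, 0, 0, 0, 0, 0, 0, 0], hand=0.5)

```text
time_s: 13.78
ee_pos: [591.4, -70.6, 225.5]
ee_rot: [180.0, -0.0, 93.3]
force: [-0.6, -0.3, 0.4]
gripper_width: 45.4
```

```bash
python3 th.py; python3 look.py 8
```

```text
t 13.7833 theta 0.0784 r 249.29 ee [591.39 -70.64 225.54] rot [ 1.7996e+02 -3.0000e-02  9.3290e+01] F [-0.6  -0.32  0.36] Fn(resist) 0.61 Fu 0.28 yawrad 0.0727
13.7833 [591.39 -70.64 225.54] [179.96  -0.03  93.29] [-0.6  -0.32  0.36] [-0.05 -0.07 -0.03] 45.36821591034007
```

View pics/look8.png

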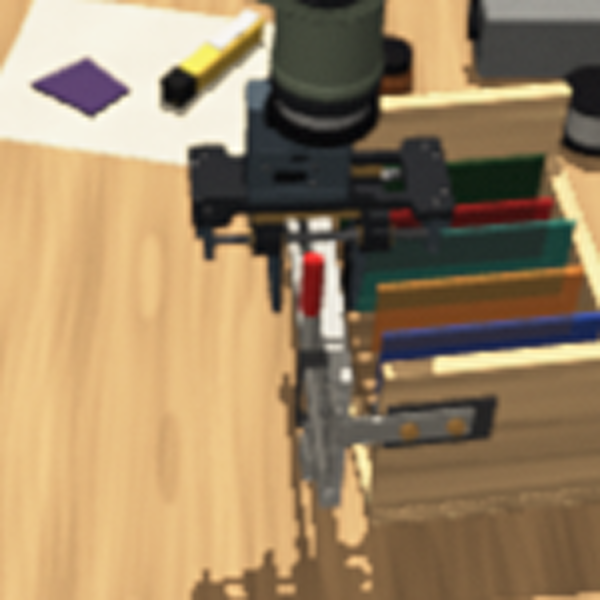

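Emit:
arm_command(series=[0, 0, 0.03, 0, 0, 0, 0, 0, 0.06, 0, 0, 0, 0, 0, 0.08, 0, 0, 0, 0, 0, 0.08, 0, 0, 0, 0, 0, 0.06, 0, 0, 0, -0.02, -0.05, 0, 0, 0, 0, -0.04, -0.08, 0, 0, 0, 0, -0.05, -0.09, 0, 0, 0, 0, -0.05, -0.09, 0, 0, 0, 0, -0.05, -0.09, 0, 0, 0, 0, -0.05, -0.09, 0, 0, 0, 0, -0.05, -0.09, 0, 0, 0, 0, -0.05, -0.09, 0, 0, 0, 0, -0.05, -0.08, 0, 0, 0, 0, -0.03, -0.04, 0, 0, 0, 0, 0, 0, 0, 0, 0, 0, 0, 0, 0, 0, 0, 0])

```text
time_s: 15.25
ee_pos: [414.9, -387.4, 349.5]
ee_rot: [179.9, -0.1, 93.2]
force: [1.1, 0.2, -0.4]
gripper_width: 45.6
```

```bash
python3 look.py 9; python3 - <<'E'
from workcell import env, grab_frame
from h import *
import cv2
T=grab_frame("top");S=pickle.load(open("side9.pkl","rb"))
t=cv2.cvtColor(T["frame"],cv2.COLOR_RGB2BGR)
cv2.imwrite("pics/topfull9.png",t)
a=cv2.resize(t[85:235,175:325],(600,600),interpolation=cv2.INTER_CUBIC);b=cv2.imread("pics/look9.png")
cv2.imwrite("pics/both9.png",cv2.resize(np.hstack([a,b]),(800,400)));cv2.imwrite("pics/t9.png",a)
rt=red(T,(240,160,300,215));rs=red(S,(255,150,300,200));print(rt,rs)
X,e=tri(T,rt[1:3],S,rs[1:3]);print(X,e)
x,y=X[0]-596,X[1]-178.6;r=np.hypot(x,y);print("theta",np.arctan2(-x,-y)+np.radians(7.46)-np.arcsin(17.5/r),r)
E
```

```text
15.25 [ 414.87 -387.38  349.49] [179.94  -0.06  93.16] [ 1.08  0.17 -0.38] [-0.06 -0.12  0.02] 45.560388964143335
(np.int64(20), np.float64(275.25), np.float64(176.25), np.int64(174), np.int64(178), np.int64(273), np.int64(277)) (np.int64(73), np.float64(283.6575342465753), np.float64(179.2054794520548), np.int64(163), np.int64(193), np.int64(275), np.int64(299))
[602.68661373 -72.97544508 237.10223599] [np.float64(6.85038644638506), np.float64(6.850386446385268)]
theta 0.03403561569153077 251.6642910098552
```

View pics/look9.png

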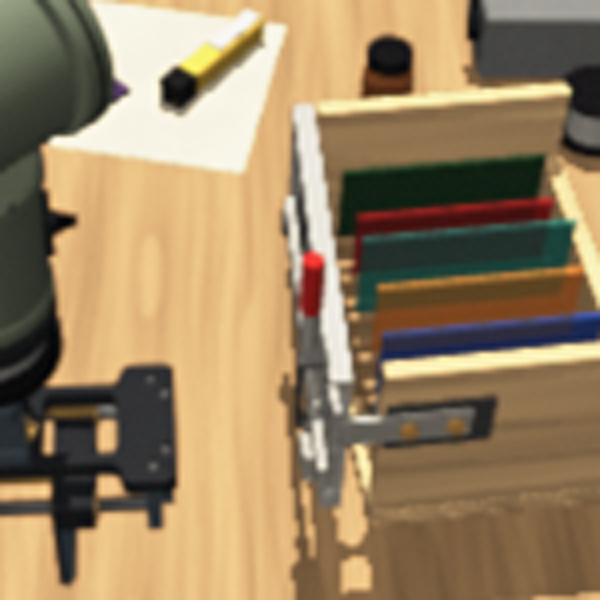

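View pics/t9.png

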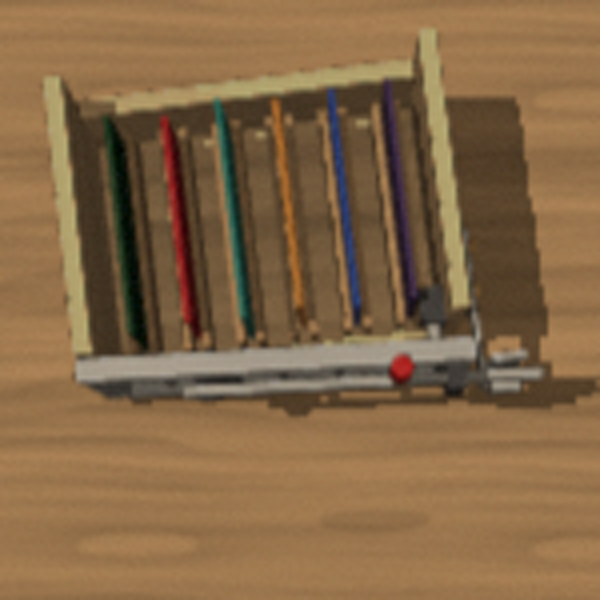

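View pics/topfull9.png

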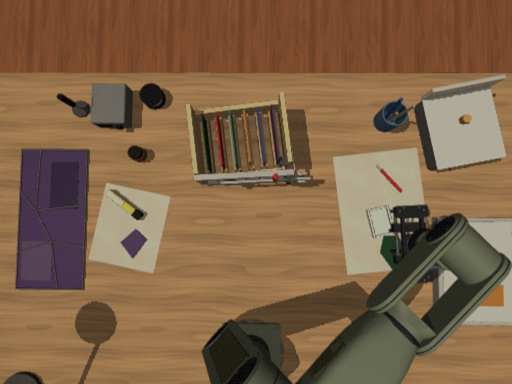

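```bash
python3 - <<'E'
from workcell import env, grab_frame
from h import *
import cv2
T=grab_frame("top");S=grab_frame("side")
rt=red(T,(265,170,285,182));rs=red(S,(270,165,284,195));print(rt,rs)
X,e=tri(T,rt[1:3],S,rs[1:3]);print(X,e)
x,y=X[0]-596,X[1]-178.6;r=np.hypot(x,y);print("theta",np.arctan2(-x,-y)+np.radians(7.46)-np.arcsin(17.5/r),r)
im=cv2.cvtColor(S["frame"],cv2.COLOR_RGB2BGR)[195:243,255:319];cv2.imwrite("pics/z9.png",cv2.resize(im,None,fx=12,fy=12,interpolation=cv2.INTER_CUBIC))
E
```

```text
(np.int64(20), np.float64(275.25), np.float64(176.25), np.int64(174), np.int64(178), np.int64(273), np.int64(277)) (np.int64(49), np.float64(277.0816326530612), np.float64(179.57142857142858), np.int64(173), np.int64(188), np.int64(275), np.int64(280))
[593.06040051 -73.16142316 236.8430296 ] [np.float64(2.7492749285094966), np.float64(2.7492749285093323)]
theta 0.07231556305474325 251.77858414778726
```

View pics/z9.png

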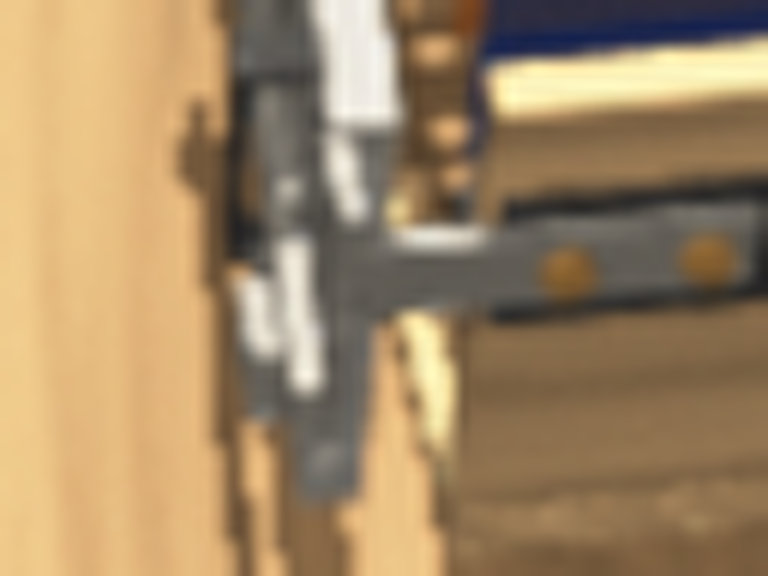

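```bash
python3 -c "
from workcell import env
print(env.job_done(), env.state()['time_s'])"
```

```text
the job is handed in; nothing more can be done
the job is handed in; nothing more can be done
```

The gate is shut and latched, and I handed the job in at about 15.5 s. `job_done` reports no verdict.

**What I did:**
- I gripped the red sleeve and lifted the bar to about 0.115 rad.
- I swung the gate slowly onto the buffer and felt the back plate at gate ≈ 0.074, where the push rose steeply.
- I eased off to a light push and lowered the bar. It came to rest at its starting level, with the tool height back at 227.0 mm.
- I then let go and moved the arm clear.

**What the last checks showed:**
- **Latch:** before letting go, a test pull of about 5 N outwards held at gate ≈ 0.079.
- **After release:** both cameras show the bar in the slot behind the lug and the gate still shut. The two-view measurement gave gate ≈ 0.072, a little below the 0.079 from the arm.
- **Bystanders:** the glass and tools look unmoved in the top picture, though the arm hid part of the dish and the green shard.

**What went less well:**
- **Extra push on the back plate:** I ran the last three push steps without stopping to check between them. The push at the grip peaked at about 20 N, which I estimate as 9 N on the catch, under the 18 N limit.
- **Camera measurement:** the two views missed each other by 2.7 mm, so the camera gate angle is rough. Before release the side picture could not clearly confirm the bar's height, so I relied on tool height and force. The pictures after release agree with that.

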